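Rebuild a guide roller on a leaning arbor

TASK

Build up the guide roller on the post of the red leaning stand: thread the dark grey steel flange on first (wide disc down against the stand), then the blue roller, then the brass collar, each slid fully home so that the stack sits tight and square with no gaps. Leave the two spray cans, the jar and the tin standing where they are, do not shove or knock them, and let go of everything at the end.

Things in the scene. Friction and masses are not known exactly. Their poses are not given: they have to be found in the camera images.
- stand: Fixed red-painted stand: base plate 170 x 120 x 14 mm, a leaning column, and a square 110 x 110 mm seat plate tilted 30 degrees towards the stand's front (-x). Origin: on the bench under the middle of the stand, z up; the base plate runs from x = -75 to +95 mm, y = -60 to +60 mm. Its place and yaw vary; it carries the arbor.
- arbor: Bright steel post fixed square to the seat plate, so it leans 30 degrees from vertical towards the stand's front. Diameter 20 mm, 67 mm long, the last 8 mm tapered to 11 mm. Origin: at the post's foot on the seat plate's surface (in the stand's frame at x = -20, z = 95 mm); z points along the post to its tip, y is level. The seat plate's surface is the plane z = 0, 55 mm each way.
- flange: Loose dark grey steel flange, first on the post: disc 90 mm across and 8 mm thick, with a hub 46 mm across on top of it, 26 mm high in all; through bore 26 mm. Origin: centre of the disc's underside; z along the bore towards the hub. Starts lying on the bench, hub up.
- roller: Loose blue plastic roller, second on the post: tube 64 mm across, 22 mm high, bore 26 mm. Origin: centre of the underside, z along the bore. Starts lying flat on the bench.
- collar: Loose brass collar, last on the post: ring 56 mm across, 16 mm high, bore 26 mm. Origin: centre of the underside, z along the bore. Starts lying flat on the bench.
- roller_mid (a point): Middle of the roller's bore, 11 mm above its underside.
- collar_mid (a point): Middle of the collar's bore, 8 mm above its underside.
- green_can: Bystander: green spray can with red cap, 56 mm across, 170 mm tall, standing among the parts. Origin: centre of its foot.
- yellow_can: Bystander: yellow spray can, 56 mm across, 190 mm tall, standing at one side of the stand. Origin: centre of its foot.
- jar: Bystander: grey jar with white label and lid, 68 mm across, 100 mm tall, standing at the other side of the stand. Origin: centre of its foot.
- tin: Bystander: low white tin, 76 mm across, 55 mm tall, standing between the robot and the stand. Origin: centre of its foot.
Not all that is in view belongs to the job. There is more than one size of the roller; the job needs the smallest.

How it is judged:
On the way, in this order (a step that is already met when the one before it is completed fails the run):
1. the flange is threaded on the post, before the others (z of flange in the frame of arbor between -0.004 and 0.059 m and x of flange in the frame of arbor between -0.012 and 0.012 m and y of flange in the frame of arbor between -0.012 and 0.012 m and angle between the z axis of flange and the z axis of arbor, either way round below 0.35 rad), for 0.2 s.
2. the roller is threaded on the post, after the flange (z of roller_mid in the frame of arbor between 0.007 and 0.07 m and x of roller_mid in the frame of arbor between -0.012 and 0.012 m and y of roller_mid in the frame of arbor between -0.012 and 0.012 m and angle between the z axis of roller and the z axis of arbor, either way round below 0.35 rad), for 0.2 s.
3. the collar is threaded on the post, after the roller (z of collar_mid in the frame of arbor between 0.004 and 0.067 m and x of collar_mid in the frame of arbor between -0.012 and 0.012 m and y of collar_mid in the frame of arbor between -0.012 and 0.012 m and angle between the z axis of collar and the z axis of arbor, either way round below 0.35 rad), for 0.2 s.
At the end, for the whole second after the job is handed in: On the post from its foot: flange (hub up), roller, collar, each fully home (its place along the post within 3.5 mm), within 5.5 mm of the axis and square within 0.1 rad, all at rest and released; cans, jar and tin upright (within 0.15 rad) (z of flange in the frame of arbor between -0.0035 and 0.0035 m and x of flange in the frame of arbor between -0.0055 and 0.0055 m and y of flange in the frame of arbor between -0.0055 and 0.0055 m and angle between the z axis of each of flange, roller, collar and the z axis of arbor, either way round below 0.1 rad and linear speed of each of flange, roller, collar below 0.02 m/s and z of roller_mid in the frame of arbor between 0.0335 and 0.0405 m and x of roller_mid in the frame of arbor between -0.0055 and 0.0055 m and y of roller_mid in the frame of arbor between -0.0055 and 0.0055 m and z of collar_mid in the frame of arbor between 0.0525 and 0.0595 m and x of collar_mid in the frame of arbor between -0.0055 and 0.0055 m and y of collar_mid in the frame of arbor between -0.0055 and 0.0055 m and angle between each of green_can, yellow_can, jar, tin's own z axis and vertical below 0.15 rad); the robot touches nothing.
It fails at once if the green can is shoved more than 30 mm or tipped more than 0.35 rad (distance of green_can from where it was at the start of the episode above 0.03 m or angle between green_can's own z axis and vertical above 0.35 rad).
It fails at once if the yellow can is shoved more than 30 mm or tipped more than 0.35 rad (distance of yellow_can from where it was at the start of the episode above 0.03 m or angle between yellow_can's own z axis and vertical above 0.35 rad).
It fails at once if the jar is shoved more than 30 mm or tipped more than 0.35 rad (distance of jar from where it was at the start of the episode above 0.03 m or angle between jar's own z axis and vertical above 0.35 rad).
It fails at once if the tin is shoved more than 30 mm or tipped more than 0.35 rad (distance of tin from where it was at the start of the episode above 0.03 m or angle between tin's own z axis and vertical above 0.35 rad).
It also fails if it takes over 72 s, if anything falls off the work surface, if the arm or the gripper's body presses on something with over 40 N, if the wrist force passes 120 N, or if a joint passes its speed limit or range.

ROBOT

A 7-joint arm with a two-finger parallel gripper is mounted at the origin on the work surface. World frame = base frame: x ahead of the robot, y to its left, z up, the work surface at z = 0. Lengths are in m, angles in rad, forces in N, time in s.
With the tool pointing down it reaches from about 0.4 to 0.875 m from the base axis. Payload 19.3 kg.
Tool frame: the origin (TCP) lies at the very end of the fingers, on their centre line; the grasp point (between the pads) lies 19 mm behind it; z points along the fingers, y is the line along which they close (so a half turn about z gives the same grasp; the last joint's range is limited). The gripper opens to 85 mm and grips with 20 to 120 N. Pads are 22 mm wide; open, the fingers measure 114 mm over their backs; the gripper's body (76 mm by 85 mm) begins 54 mm behind the grasp point. The pads swing forward as they close: fully open they stand 13 mm farther back than shut.
Start: joints at [-1.288, 0.521, -0.036, 1.599, 0.021, 1.021, -0.113], TCP at [0.216, 0.586, 0.231] pointing down, gripper open.
Joint ranges: [-2.91, 2.91], [-0.3, 2.13], [-1.5, 1.42], [0.17, 2.43], [-1.26, 4.41], [0.16, 1.93], [-2.52, 2.52]. Speed limits (rad/s): [1.89, 1.89, 2.39, 2.39, 3.01, 3.01, 3.01].

INTERFACE

Orientations are given as [roll, pitch, yaw] about the fixed x, y, z axes, in that order (R = Rz(yaw) Ry(pitch) Rx(roll)).
In Python, from workcell import bot gives the robot as it stands. The module is installed in compiled form; this text tells all that it offers.
- The arm moves only by the tool apply_moves, never from a script. Its arguments are lists of equal length, an entry for each row: "claw": the finger opening in m, from 0 to 0.0854; "xyz": the shift along the tool's x, y, z in m, a list of three; "twist": the turn, a rotation vector about the tool's x, y, z in rad, a list of three. A call has 1 to 20 rows; each row shifts and turns the commanded pose from where the row before left it, along the tool's axes as they then stand; what a row does not reach is not made up. A row lasts 1/10 s, in which the tool goes at most 50 mm and 8.59 degrees, less where a joint would pass 70% of its speed; a pose out of reach is approached as far as the arm can. A call with a gripper value outside its range is refused whole. The fingers move at their own pace and stop on an object; "force" is the grip in N (left out, the last holds). Time passes only in rows, so rows that do not move let the fingers close. It gives the time, the measured TCP pose, the force, the opening and the grip force at its end, in the units of the state.
- bot.observe(): the state, without advancing time (a new reading comes with each control period).
- bot.grab_frame(name): name is "side" or "top" or "wrist"; returns a dict with "img" (480x640x3 uint8, red, green, blue), "vfov" (degrees; the focal length in pixels is half the picture's height over the tangent of half this angle, whatever the lens; pixels are square), "cx", "cy" (the principal point, pixels), "view" (4x4, takes a point from world to camera coordinates). Camera axes: x right, y up, looking along -z (the intrinsics and any distortion apply to the point x, -y, -z); pixel columns grow to the right and rows downward; lengths in m; the calibration is good to about 2 mm. The wrist camera is an equidistant fisheye: a pixel r from the principal point sees the ray r / f radians off the axis. A picture is of the moment at which its call begins. There is no depth.
- bot.job_done(): hands the job in; it is judged then, once.
Trained networks look in the newest picture that a camera, given by its name, has taken for a name from the list of things; names that differ only in an ending like _2 or _b are one class to them, and where a whole thing is asked for, a point or a joint stands for the part that bears it (a point fixed in the world has none). Each returns a list of dicts, best first, with "score" (0 to 1); they miss things now and then, are a little off and sometimes report something else, mostly with a low value. They report only what shows in the picture. A call takes as long as a camera call. They do not tell look-alikes from the thing itself.
- bot.find_in(camera, query): "position" ([x, y, z] in m, in world coordinates, good to about 4 mm: the middle of the surface that is visible of it).
The state is a dict: "clock": time; "qpos": joint angles; "qd": joint speeds; "joint_efforts": joint torques, N m; "position": TCP position; "tool_rot": TCP orientation; "force": force on the tool from outside, world axes, zero at the start; "moment": the same for the moment, N m; "grip_width": finger opening in m; "finger_force": force on a finger pad.
Only numpy, scipy, OpenCV 4.12 (cv2) and the standard library are available. Lean on these libraries where they do the work, as an engineer would, in place of code of your own. Each camera call takes 0.05 s, during which the arm holds its last target. There are 200 camera calls.

## Working session

There is one attempt and no reset: what is moved stays moved. The work goes in short steps, Python scripts to look and compute and a tool call to move; the robot and the scene stay as the last step left them, time stands still between calls to the robot, and variables do not carry over. Pictures are saved under pics/ and viewed, at most 10 in all, crops included, and the job is handed in when it is done.

Besides the shell and the picture viewer there is one more tool, called after "Call:" in YAML: its name, and indented under it one key for each argument. apply_moves: Moves the arm, as the interface text tells. Its arguments: {"type":"object","properties":{"claw":{"type":"array"},"xyz":{"type":"array"},"twist":{"type":"array"},"force":{"type":"number"}},"required":["claw","xyz","twist"]}

```bash
mkdir -p pics
python3 - <<'E'
from workcell import bot
import cv2,numpy as np
o=bot.observe();print(o)
ims=[]
for c in ["top","side"]:
    f=bot.grab_frame(c);cv2.imwrite(f"pics/{c}0.png",f["img"][:,:,::-1]);print(c,f["vfov"],f["cx"],f["cy"],np.round(f["view"],4).tolist())
    for n in ["stand","arbor","flange","roller","collar","green_can","yellow_can","jar","tin"]:
        print(n,[(np.round(d["position"],3).tolist(),round(d["score"],2)) for d in bot.find_in(c,n)])
E
```

```text
{'clock': 0.0, 'qpos': array([-1.28819552,  0.5220202 , -0.0363135 ,  1.59999484,  0.02121539,
        1.02109305, -0.11279963]), 'qd': array([ 3.54046454e-04, -5.28408851e-05, -3.30710158e-04, -8.43692069e-04,
        1.07694941e-03, -1.43542388e-03, -8.62086015e-04]), 'joint_efforts': array([ 1.69675608e-03, -9.27095819e+01,  1.98134176e+00, -3.69933379e+01,
        1.80371047e-02,  8.13632912e-03, -3.77729089e-05]), 'position': array([0.21588616, 0.5861778 , 0.23072675]), 'tool_rot': array([-3.14046703e+00,  1.00273228e-04,  2.78877806e+00]), 'force': array([-0.59304791,  0.57673375,  0.26238551]), 'moment': array([ 0.01444271,  0.02293502, -0.00041575]), 'finger_force': 0.0, 'grip_width': 0.0848896237459699}
top 57.154218795342715 326.3301237699982 242.34479720235336 [[-0.0199, -0.9996, 0.0201, -0.0582], [0.9989, -0.0191, 0.0426, -0.5562], [-0.0422, 0.0209, 0.9989, -1.1304], [0.0, 0.0, 0.0, 1.0]]
stand [([0.661, 0.007, 0.08], 0.68), ([0.386, -0.296, 0.012], 0.21)]
arbor [([0.626, 0.006, 0.144], 0.57)]
flange [([0.538, 0.373, 0.009], 0.95)]
roller [([0.545, -0.494, 0.03], 0.97), (
[... 320 characters left out ...]
3541681987 235.0098737940855 [[0.976, -0.2173, 0.0156, -0.5526], [0.1146, 0.5731, 0.8114, -0.1169], [-0.1852, -0.7901, 0.5843, -1.2552], [0.0, 0.0, 0.0, 1.0]]
stand [([0.646, -0.017, 0.07], 0.61)]
arbor [([0.622, -0.001, 0.126], 0.6)]
flange [([0.539, 0.356, 0.004], 0.96)]
roller [([0.546, -0.384, 0.019], 0.75), ([0.544, -0.508, 0.031], 0.73), ([0.677, -0.367, 0.032], 0.59)]
collar [([0.385, -0.304, 0.013], 0.6)]
green_can [([0.388, 0.283, 0.093], 0.94), ([0.624, 0.004, 0.125], 0.46)]
yellow_can [([0.664, -0.156, 0.106], 0.87), ([0.387, -0.306, 0.013], 0.29), ([0.388, 0.282, 0.092], 0.26)]
jar [([0.668, 0.129, 0.095], 0.79)]
tin [([0.45, -0.032, 0.044], 0.86), ([0.645, -0.018, 0.067], 0.67)]
```

View pics/top0.png

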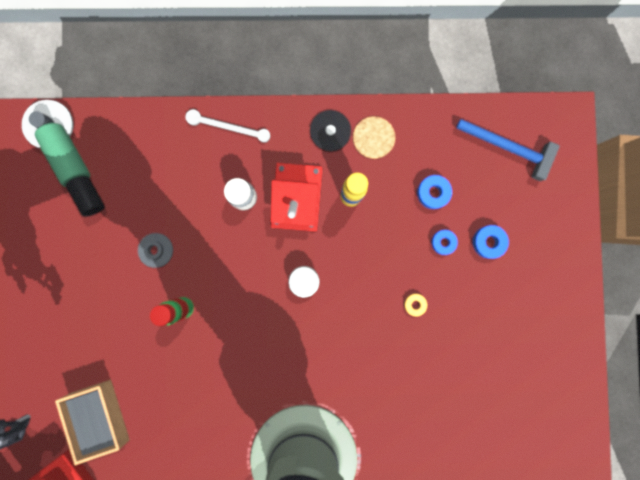

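View pics/side0.png

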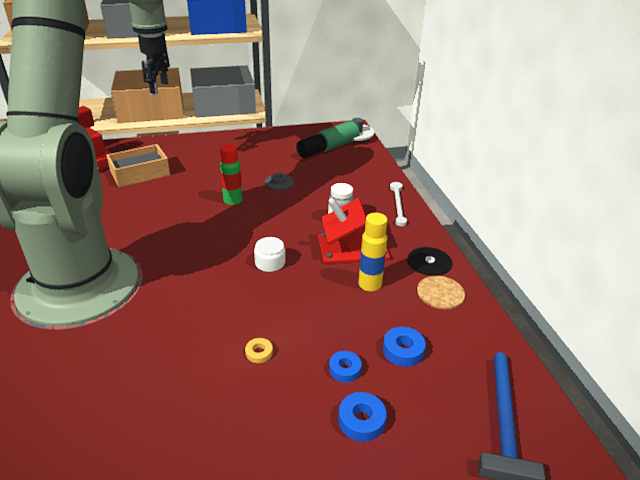

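The flange is at top(154,250), the small roller at (445,242), the collar at (416,305) and the stand at (297,197). The yellow can at (354,190) and the jar at (240,194) flank the stand, with the tin at (304,282). I'll zoom in on the stand next.

Run:
```python
import cv2,numpy as np
a=cv2.imread("pics/top0.png")[155:240,260:340];b=cv2.imread("pics/side0.png")[190:275,305:385+5]
r=lambda i:cv2.resize(i,(400,425),interpolation=cv2.INTER_CUBIC)
cv2.imwrite("pics/c1.png",np.hstack([r(a),cv2.resize(b,(425,425),interpolation=cv2.INTER_CUBIC)[:,:400]]))
```

```text
(no output)
```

View pics/c1.png

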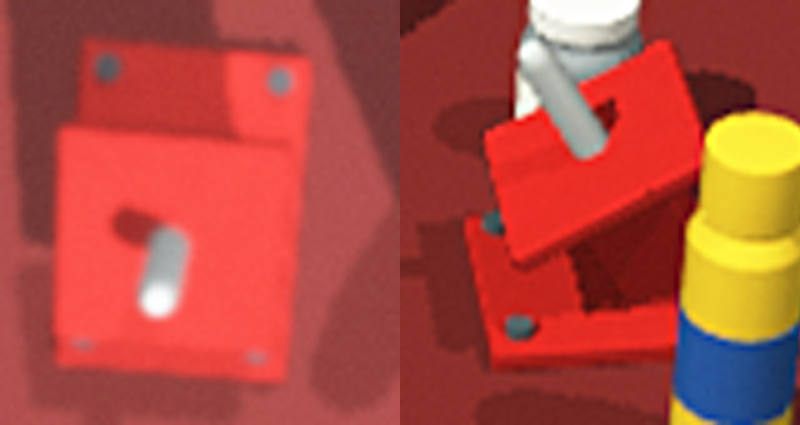

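The post tip shows at top(291.4,215) and side(331.6,201). The seat and base corners are clear in both pictures, so I'll fit the stand's pose to them.

```bash
cat > h.py <<'E'
from workcell import bot
import numpy as np, cv2
from scipy.spatial.transform import Rotation as R
from scipy.optimize import least_squares
def proj(P,f):
    V=np.array(f["view"]);p=np.asarray(P)@V[:3,:3].T+V[:3,3];F=240/np.tan(np.radians(f["vfov"]/2))
    return np.c_[f["cx"]+F*p[:,0]/-p[:,2],f["cy"]-F*p[:,1]/-p[:,2]]
A=R.from_euler('y',-30,degrees=True)
def arb(p): return A.apply(p)+[-.02,0,.095]
def rel(target,rot):
    "shift (tool axes) and rotvec (tool axes) from measured pose to target"
    o=bot.observe();T=R.from_euler('xyz',o["tool_rot"])
    print("t",round(o["clock"],2),"pos",np.round(o["position"],4),"rot",np.round(o["tool_rot"],3),"w",round(float(o["grip_width"]),4))
    print("shift",np.round(T.inv().apply(np.array(target)-o["position"]),4),"twist",np.round((T.inv()*rot).as_rotvec(),4))
E
python3 - <<'E'
from h import *
f=bot.grab_frame("top");s=bot.grab_frame("side")
b=lambda x,y,z=.014:[x,y,z]
Pt=[b(.095,.06),b(.095,-.06),arb([.055,.055,0]),arb([.055,-.055,0]),arb([0,0,.067])]
ut=[(276.6,163.4),(322.4,166.4),(272,180.6),(320.6,184),(291.4,215)]
Ps=[arb([.055,.055,0]),arb([-.055,.055,0]),b(-.075,.06),b(-.075,-.06,0),arb([0,0,.067])]
us=[(358.6,198.4),(322,216.4),(318.4,233.6),(323.6,264),(331.6,201)]
tr=lambda q,P:R.from_euler('z',q[2]).apply(P)+[q[0],q[1],0]
e=lambda q:np.r_[(proj(tr(q,Pt),f)-ut).ravel(),(proj(tr(q,Ps),s)-us).ravel()]
r=least_squares(e,[.66,0,0],loss='soft_l1');print(r.x,np.round(r.fun,1))
for z in(0,.067):print(tr(r.x,arb([[0,0,z]])))
print("flange aim");rel([.538,.367,.15],R.from_euler('xyz',[np.pi,0,np.pi]))
E
```

```text
[ 0.66396313  0.00618477 -0.10056397] [ 0.  -0.6  0.1  0.3  0.   0.4 -2.   1.   0.3  0.9  1.  -0.9  0.1  1.
  0.2 -0.4  0.9  1.6  0.1 -0.6]
[[0.64406418 0.00819266 0.095     ]]
[[0.61073343 0.01155588 0.1530237 ]]
flange aim
t 1.1 pos [0.216  0.5865 0.2313] rot [ 3.142 -0.     2.789] w 0.0854
shift [-0.378  -0.0947  0.0813] twist [ 0.     -0.     -0.3529]
```

Call:
apply_moves:
  claw: [0.0854, 0.0854, 0.0854, 0.0854, 0.0854, 0.0854, 0.0854, 0.0854, 0.0854, 0.0854, 0.0854, 0.0854, 0.0854, 0.0854, 0.0854, 0.0854, 0.0854]
  xyz:
    - [-0.0315, -0.0079, 0]
    - [-0.0315, -0.0079, 0]
    - [-0.0315, -0.0079, 0]
    - [-0.0315, -0.0079, 0]
    - [-0.0315, -0.0079, 0]
    - [-0.0315, -0.0079, 0]
    - [-0.0315, -0.0079, 0]
    - [-0.0315, -0.0079, 0]
    - [-0.0315, -0.0079, 0]
    - [-0.0315, -0.0079, 0]
    - [-0.0315, -0.0079, 0]
    - [-0.0315, -0.0079, 0]
    - [0, 0, 0.04]
    - [0, 0, 0.04]
    - [0, 0, 0]
    - [0, 0, 0]
    - [0, 0, 0]
  twist:
    - [0, 0, 0]
    - [0, 0, 0]
    - [0, 0, 0]
    - [0, 0, 0]
    - [0, 0, 0]
    - [0, 0, 0]
    - [0, 0, 0]
    - [0, 0, 0]
    - [0, 0, 0]
    - [0, 0, 0]
    - [0, 0, 0]
    - [0, 0, 0]
    - [0, 0, -0.126]
    - [0, 0, -0.126]
    - [0, 0, 0]
    - [0, 0, 0]
    - [0, 0, 0]
  force: 60

```text
clock: 2.8
position: [0.5387, 0.3677, 0.1535]
tool_rot: [3.14, 0.002, 3.038]
force: [0.3, -0.7, 0.4]
grip_width: 0.0852
finger_force: 0.0
```

Run:
```python
from h import *
f=bot.grab_frame("wrist");cv2.imwrite("pics/w1.png",f["img"][:,:,::-1])
print(f["vfov"],f["cx"],f["cy"])
print([(d["position"],d["score"]) for d in bot.find_in("wrist","flange")])
print(bot.observe()["qpos"]);rel([.538,.367,.15],R.from_euler('xyz',[np.pi,0,np.pi-.1]))
```

```text
65.70646984690485 326.8539441700518 242.25992808846348
[([0.536, 0.377, 0.0076], 0.87)]
[-0.66281428  0.64636611 -0.04180131  1.5942525   0.03247875  0.89887838
  0.75205124]
t 2.9 pos [0.5386 0.3676 0.1534] rot [3.140e+00 2.000e-03 3.039e+00] w 0.0858
shift [ 0.0005 -0.0007  0.0034] twist [ 0.0018  0.0021 -0.0024]
```

View pics/w1.png

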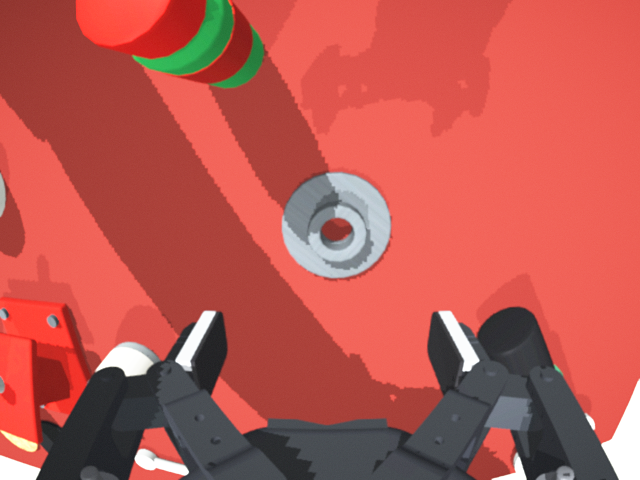

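The disc is centred near (336,225) and the hub top near (337,233).

```bash
cat >> h.py <<'E'
def wray(f,u,v,z):
    V=np.array(f["view"]);F=240/np.tan(np.radians(f["vfov"]/2))
    d=np.array([u-f["cx"],v-f["cy"]]);r=np.hypot(*d);t=r/F
    c=np.array([np.sin(t)*d[0]/r,-np.sin(t)*d[1]/r,-np.cos(t)])
    o=-V[:3,:3].T@V[:3,3];w=V[:3,:3].T@c
    return o+w*(z-o[2])/w[2]
E
python3 - <<'E'
from h import *
f=bot.grab_frame("wrist")
print(wray(f,336,225,.008),wray(f,337,233,.026))
rel([*wray(f,337,233,.026)[:2],.010],R.from_euler('xyz',[np.pi,0,np.pi-.1]))
E
```

```text
[0.53901578 0.37538807 0.008     ] [0.5401664 0.3755785 0.026    ]
t 2.95 pos [0.5384 0.3675 0.1531] rot [3.14e+00 2.00e-03 3.04e+00] w 0.0854
shift [-0.0006  0.008   0.1431] twist [ 0.0015  0.0019 -0.002 ]
```

Call:
apply_moves:
  claw: [0.0854, 0.0854, 0.0854, 0.0854, 0.0854, 0.0854, 0.07, 0.07, 0.03, 0.03, 0.03, 0.03, 0.03, 0.03, 0.03]
  xyz:
    - [-0.001, 0.008, 0.03]
    - [0, 0, 0.03]
    - [0, 0, 0.03]
    - [0, 0, 0.03]
    - [0, 0, 0.015]
    - [0, 0, 0.008]
    - [0, 0, 0]
    - [0, 0, 0]
    - [0, 0, 0]
    - [0, 0, 0]
    - [0, 0, 0]
    - [0, 0, 0]
    - [0, 0, 0]
    - [0, 0, 0]
    - [0, 0, 0]
  twist:
    - [0.001, 0.002, 0]
    - [0, 0, 0]
    - [0, 0, 0]
    - [0, 0, 0]
    - [0, 0, 0]
    - [0, 0, 0]
    - [0, 0, 0]
    - [0, 0, 0]
    - [0, 0, 0]
    - [0, 0, 0]
    - [0, 0, 0]
    - [0, 0, 0]
    - [0, 0, 0]
    - [0, 0, 0]
    - [0, 0, 0]
  force: 60

```text
clock: 4.45
position: [0.5401, 0.3751, 0.0098]
tool_rot: [3.141, -0.001, 3.04]
force: [-2.4, -2.3, 13.2]
grip_width: 0.0434
finger_force: 60.2
```

Call:
apply_moves:
  claw: [0.03, 0.03, 0.03, 0.03, 0.03, 0.03, 0.03, 0.03, 0.03, 0.03, 0.03, 0.03, 0.03, 0.03, 0.03, 0.03, 0.03, 0.03, 0.03, 0.03]
  xyz:
    - [0, 0, -0.02]
    - [0, 0, -0.035]
    - [0, 0, -0.04]
    - [0, 0, -0.04]
    - [0, 0, -0.04]
    - [0, 0, -0.04]
    - [-0.0055, -0.0296, 0]
    - [-0.0055, -0.0296, 0]
    - [-0.0055, -0.0296, 0]
    - [-0.0055, -0.0296, 0]
    - [-0.0055, -0.0296, 0]
    - [-0.0055, -0.0296, 0]
    - [-0.0055, -0.0296, 0]
    - [-0.0055, -0.0296, 0]
    - [-0.0055, -0.0296, 0]
    - [-0.0055, -0.0296, 0]
    - [-0.0055, -0.0296, 0]
    - [-0.0055, -0.0296, 0]
    - [0, 0, 0]
    - [0, 0, 0]
  twist:
    - [0, 0, 0]
    - [0, 0, 0]
    - [0, 0, 0]
    - [0, 0, 0]
    - [0, 0, 0]
    - [0, 0, 0]
    - [0, 0, 0]
    - [0, 0, 0]
    - [0, 0, 0]
    - [0, 0, 0]
    - [0, 0, 0]
    - [0, 0, 0]
    - [0, 0, 0]
    - [0, 0, 0]
    - [0, 0, 0]
    - [0, 0, 0]
    - [0, 0, 0]
    - [0, 0, 0]
    - [0, 0, 0]
    - [0, 0, 0]

```text
clock: 6.45
position: [0.5697, 0.0143, 0.2238]
tool_rot: [-3.141, -0.002, 3.039]
force: [0.1, 0.5, -3.1]
grip_width: 0.0433
finger_force: 63.3
```

Call:
apply_moves:
  claw: [0.03, 0.03, 0.03, 0.03, 0.03, 0.03, 0.03, 0.03]
  xyz:
    - [0, 0, 0]
    - [0, 0, 0]
    - [0, 0, 0]
    - [0, 0, 0]
    - [0, 0, 0]
    - [0, 0, 0]
    - [0, 0, 0]
    - [0, 0, 0]
  twist:
    - [0, -0.087, 0]
    - [0, -0.087, 0]
    - [0, -0.087, 0]
    - [0, -0.087, 0]
    - [0, -0.087, 0]
    - [0, -0.088, 0]
    - [0, 0, 0]
    - [0, 0, 0]

```text
clock: 7.25
position: [0.57, 0.0162, 0.2237]
tool_rot: [-3.139, 0.515, 3.044]
force: [0.3, -0.2, -2.9]
grip_width: 0.0431
finger_force: 63.3
```

Run:
```python
from h import *
f=bot.grab_frame("wrist");cv2.imwrite("pics/w2.png",f["img"][:,:,::-1])
print(np.round(bot.observe()["qpos"],2),[(np.round(d["position"],4),d["score"]) for n in("arbor","flange") for d in bot.find_in("wrist",n)])
rel([.5694,.0157,.2249],R.from_euler('z',-.1)*A*R.from_euler('xyz',[np.pi,0,np.pi]))
```

```text
[-0.46  0.27  0.28  2.2   0.38  0.21  0.91] [(array([0.6367, 0.0109, 0.095 ]), 0.42)]
t 7.4 pos [0.5707 0.0143 0.2238] rot [-3.14   0.516  3.04 ] w 0.0431
shift [ 0.0007  0.0013 -0.0017] twist [-0.0025 -0.0073 -0.001 ]
```

View pics/w2.png

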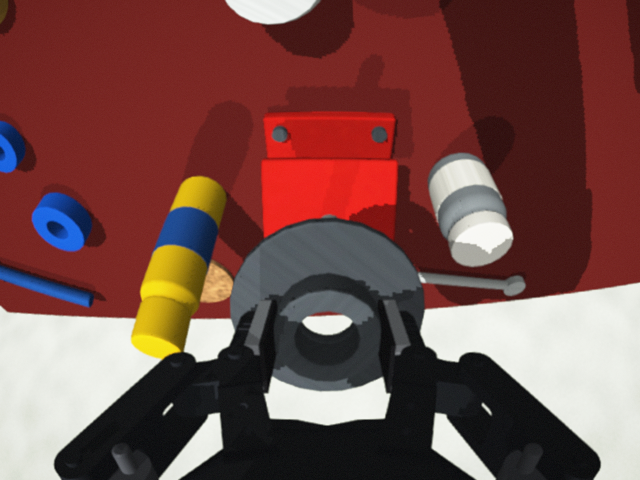

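The flange is held square. In this view the seat's front-edge corners are at (263,160) and (396,160) and the base's front corners at (263,115) and (394,116). I'll check the stand fit against these.

```bash
cat >> h.py <<'E'
def wproj(P,f):
    V=np.array(f["view"]);p=np.asarray(P)@V[:3,:3].T+V[:3,3];F=240/np.tan(np.radians(f["vfov"]/2))
    d=np.c_[p[:,0],-p[:,1]];h=np.hypot(*d.T);t=np.arctan2(h,-p[:,2])
    return np.array([f["cx"],f["cy"]])+d*(F*t/h)[:,None]
tr=lambda q,P:R.from_euler('z',q[2]).apply(P)+[q[0],q[1],0]
E
python3 - <<'E'
from h import *
f=bot.grab_frame("wrist")
P=[arb([-.055,-.055,0]),arb([-.055,.055,0]),[-.075,-.06,.014],[-.075,.06,.014]]
u=np.array([(263,160),(396,160),(263,115),(394,116)])
q0=[.664,.0062,-.1006]
print(np.round(wproj(tr(q0,P),f)-u,1))
r=least_squares(lambda q:(wproj(tr(q,P),f)-u).ravel(),q0);print(r.x,np.round(r.fun,1))
# flange axis: hub-top centre as seen
T=R.from_euler('xyz',bot.observe()["tool_rot"]);p=bot.observe()["position"]
for s in(-.016,.010):print(np.round(wproj([p+T.apply([0,0,s])],f),1))
print(tr(r.x,[arb([0,0,0]),arb([0,0,.067])]))
E
```

```text
[[-3.9 -1.3]
 [ 2.3 -1.3]
 [-1.7  3. ]
 [ 1.8  2. ]]
[ 0.66381039  0.00634597 -0.10404993] [-3.6 -1.7  2.8 -1.3 -1.4  2.6  2.3  2. ]
[[325.8 337.3]]
[[325.9 306.7]]
[[0.64391856 0.00842322 0.095     ]
 [0.61059974 0.0119026  0.1530237 ]]
```

Call:
apply_moves:
  claw: [0.03, 0.03, 0.03, 0.03, 0.03, 0.03, 0.03, 0.03]
  xyz:
    - [0.001, 0.001, 0.01]
    - [0, 0, 0.015]
    - [0, 0, 0.015]
    - [0, 0, 0.015]
    - [0, 0, 0.015]
    - [0, 0, 0.014]
    - [0, 0, 0]
    - [0, 0, 0]
  twist:
    - [-0.002, -0.007, 0]
    - [0, 0, 0]
    - [0, 0, 0]
    - [0, 0, 0]
    - [0, 0, 0]
    - [0, 0, 0]
    - [0, 0, 0]
    - [0, 0, 0]

```text
clock: 8.25
position: [0.609, 0.0106, 0.1534]
tool_rot: [-3.14, 0.523, 3.041]
force: [0.5, 1.0, -3.9]
grip_width: 0.0431
finger_force: 63.2
```

```bash
cat >> h.py <<'E'
Q=[.6639,.0063,-.103]
ROT=R.from_euler('z',Q[2])*A*R.from_euler('xyz',[np.pi,0,np.pi])
def relarb(s,x=0,y=0): rel(tr(Q,[arb([x,y,s])])[0],ROT)
E
python3 - <<'E'
from h import *
relarb(.064); print(np.round(bot.observe()["qpos"],2))
f=bot.grab_frame("side");g=bot.grab_frame("wrist")
cv2.imwrite("pics/s3.png",np.hstack([cv2.resize(f["img"][130:280,270:420],(400,400),interpolation=cv2.INTER_CUBIC),cv2.resize(g["img"][180:420,200:440],(400,400))])[:,:,::-1])
E
```

```text
t 8.25 pos [0.609  0.0106 0.1534] rot [-3.14   0.523  3.041] w 0.0431
shift [-0.0012  0.0014  0.0041] twist [-0.0008 -0.0008  0.0017]
[-0.17  0.44 -0.03  2.16  1.36  0.16 -0.04]
```

View pics/s3.png

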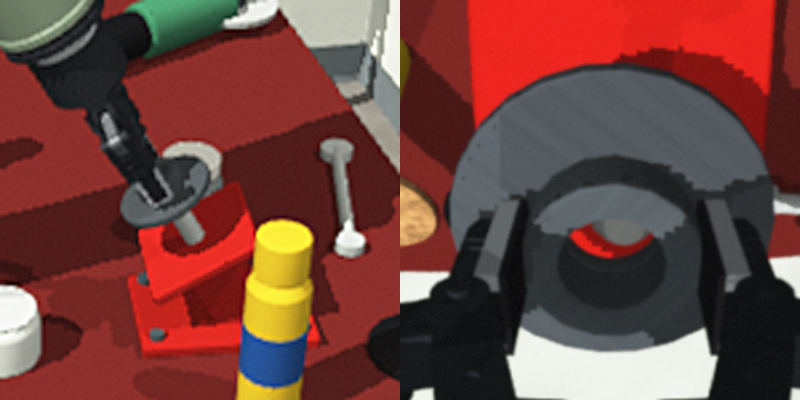

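Call:
apply_moves:
  claw: [0.03, 0.03, 0.03, 0.03, 0.03, 0.03, 0.03, 0.03]
  xyz:
    - [-0.001, 0.0015, 0.003]
    - [0, 0, 0.008]
    - [0, 0, 0.008]
    - [0, 0, 0.008]
    - [0, 0, 0.008]
    - [0, 0, 0.008]
    - [0, 0, 0.006]
    - [0, 0, 0]
  twist:
    - [0, 0, 0]
    - [0, 0, 0]
    - [0, 0, 0]
    - [0, 0, 0]
    - [0, 0, 0]
    - [0, 0, 0]
    - [0, 0, 0]
    - [0, 0, 0]

```text
clock: 9.15
position: [0.6345, 0.0097, 0.1112]
tool_rot: [-3.139, 0.523, 3.042]
force: [0.8, -0.2, -3.3]
grip_width: 0.0435
finger_force: 63.3
```

Run:
```python
from h import *
relarb(.0098); print(np.round(bot.observe()["qpos"],2))
```

```text
t 9.15 pos [0.6345 0.0097 0.1112] rot [-3.139  0.523  3.042] w 0.0435
shift [-0.0002 -0.0004  0.009 ] twist [-0.0009 -0.0004  0.0026]
[-0.09  0.55 -0.12  2.12  1.74  0.2  -0.39]
```

Call:
apply_moves:
  claw: [0.03, 0.03, 0.03, 0.03, 0.03]
  xyz:
    - [0, 0, 0.003]
    - [0, 0, 0.003]
    - [0, 0, 0.002]
    - [0, 0, 0.0015]
    - [0, 0, 0]
  twist:
    - [0, 0, 0]
    - [0, 0, 0]
    - [0, 0, 0]
    - [0, 0, 0]
    - [0, 0, 0]

```text
clock: 9.65
position: [0.639, 0.0095, 0.1033]
tool_rot: [-3.14, 0.523, 3.042]
force: [-0.1, 0.7, -3.4]
grip_width: 0.0432
finger_force: 63.4
```

Call:
apply_moves:
  claw: [0.03, 0.03, 0.06, 0.07, 0.07, 0.07, 0.07, 0.07, 0.07, 0.07, 0.07]
  xyz:
    - [0, 0, 0.001]
    - [0, 0, 0.001]
    - [0, 0, 0]
    - [0, 0, 0]
    - [0, 0, 0]
    - [0, 0, 0]
    - [0, 0, -0.02]
    - [0, 0, -0.02]
    - [0, 0, -0.03]
    - [0, 0, -0.03]
    - [0, 0, -0.01]
  twist:
    - [0, 0, 0]
    - [0, 0, 0]
    - [0, 0, 0]
    - [0, 0, 0]
    - [0, 0, 0]
    - [0, 0, 0]
    - [0, 0, 0]
    - [0, 0, 0]
    - [0, 0, 0]
    - [0, 0, 0]
    - [0, 0, 0]

```text
clock: 10.75
position: [0.5874, 0.0151, 0.1947]
tool_rot: [-3.139, 0.525, 3.042]
force: [1.3, -0.2, -0.9]
grip_width: 0.0698
finger_force: 0.0
```

Run:
```python
from h import *
f=bot.grab_frame("side");g=bot.grab_frame("wrist")
cv2.imwrite("pics/s4.png",np.hstack([cv2.resize(f["img"][180:280,300:400],(400,400),interpolation=cv2.INTER_CUBIC),cv2.resize(g["img"][120:440,160:480],(400,400))])[:,:,::-1])
print(np.round(bot.observe()["qpos"],2));rel([.545,-.2,.25],R.from_euler('xyz',[np.pi,0,np.pi-.1]))
```

```text
[-0.06  0.34 -0.18  2.17  1.07  0.25  0.25]
t 10.85 pos [0.5882 0.0146 0.1941] rot [-3.139  0.526  3.041] w 0.0697
shift [-0.0095 -0.218  -0.0586] twist [-0.0022  0.5258 -0.0009]
```

View pics/s4.png

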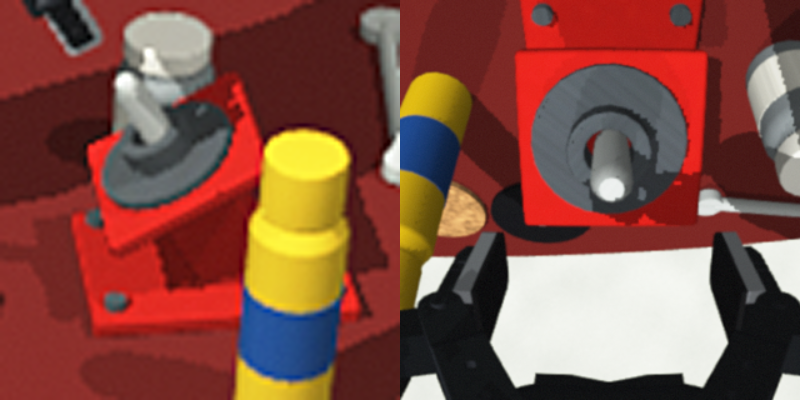

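Call:
apply_moves:
  claw: [0.0854, 0.0854, 0.0854, 0.0854, 0.0854, 0.0854, 0.0854, 0.0854, 0.0854, 0.0854, 0.0854, 0.0854, 0.0854, 0.0854, 0.0854, 0.0854, 0.0854, 0.0854, 0.0854, 0.0854]
  xyz:
    - [0, 0, -0.04]
    - [0, 0, 0]
    - [0, 0, 0]
    - [0, 0, 0]
    - [0, 0, 0]
    - [0, 0, 0]
    - [0, 0, 0]
    - [-0.0014, -0.0304, 0]
    - [-0.0014, -0.0304, 0]
    - [-0.0014, -0.0304, 0]
    - [-0.0014, -0.0304, 0]
    - [-0.0014, -0.0304, 0]
    - [-0.0014, -0.0304, 0]
    - [-0.0014, -0.0304, 0]
    - [-0.0014, -0.0304, 0]
    - [-0.0014, -0.0304, 0]
    - [-0.0014, -0.0304, 0]
    - [-0.0014, -0.0304, 0]
    - [-0.0014, -0.0304, 0]
    - [-0.0014, -0.0304, 0]
  twist:
    - [0, 0, 0]
    - [0, 0.0877, 0]
    - [0, 0.0877, 0]
    - [0, 0.0877, 0]
    - [0, 0.0877, 0]
    - [0, 0.0877, 0]
    - [0, 0.0877, 0]
    - [0, 0, 0]
    - [0, 0, 0]
    - [0, 0, 0]
    - [0, 0, 0]
    - [0, 0, 0]
    - [0, 0, 0]
    - [0, 0, 0]
    - [0, 0, 0]
    - [0, 0, 0]
    - [0, 0, 0]
    - [0, 0, 0]
    - [0, 0, 0]
    - [0, 0, 0]

```text
clock: 12.85
position: [0.5455, -0.3817, 0.2281]
tool_rot: [-3.134, 0.013, 3.036]
force: [-0.5, 0.6, -0.6]
grip_width: 0.0854
finger_force: 0.0
```

```bash
cat >> h.py <<'E'
def ring(f,lo,hi,area):
    hsv=cv2.cvtColor(f["img"],cv2.COLOR_RGB2HSV);m=cv2.inRange(hsv,lo,hi)
    cs,_=cv2.findContours(m,cv2.RETR_EXTERNAL,cv2.CHAIN_APPROX_NONE)
    return [cv2.fitEllipse(c) for c in cs if cv2.contourArea(c)>area]
E
python3 - <<'E'
from h import *
f=bot.grab_frame("wrist");cv2.imwrite("pics/w5.png",f["img"][:,:,::-1])
print(np.round(bot.observe()["qpos"],2))
for e in ring(f,(105,120,60),(125,255,255),800):print(np.round(e[0]),np.round(e[1]),wray(f,*e[0],.015))
print([(np.round(d["position"],4),d["score"]) for d in bot.find_in("wrist","roller")])
rel([.546,-.378,.008],R.from_euler('xyz',[np.pi,0,np.pi-.1]))
E
```

```text
[ 0.81  0.62 -0.46  1.48  0.3   1.1   1.76]
[253. 414.] [ 18. 117.] [ 0.81776819 -0.5120631   0.015     ]
[559. 310.] [42. 56.] [ 0.70524729 -0.10356026  0.015     ]
[367. 318.] [76. 78.] [ 0.67829387 -0.35232825  0.015     ]
[218. 217.] [83. 85.] [ 0.54642341 -0.49529249  0.015     ]
[335. 205.] [64. 66.] [ 0.54743354 -0.37552858  0.015     ]
[(array([ 0.5445, -0.3755,  0.0235]), 0.77), (array([ 0.5397, -0.4907,  0.0309]), 0.76), (array([ 0.6714, -0.3528,  0.0285]), 0.58)]
t 12.95 pos [ 0.5442 -0.3849  0.2276] rot [-3.133  0.012  3.031] w 0.0854
shift [0.0017 0.009  0.2195] twist [-0.0089  0.0123 -0.0102]
```

View pics/w5.png

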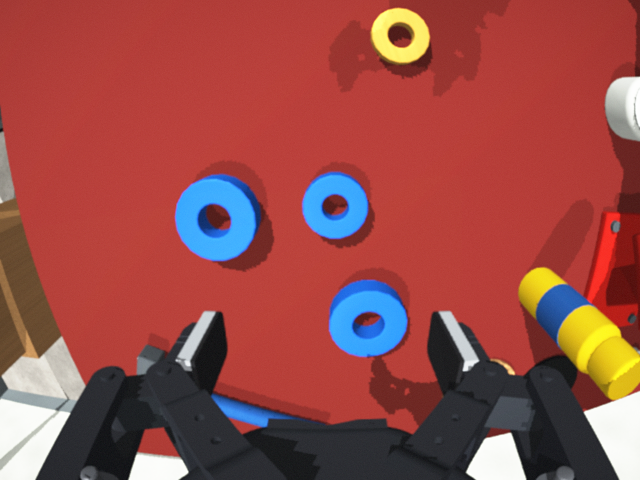

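The small roller is at (335,205) and the larger two are at (218,217) and (367,318). I'll descend on the small one.

Call:
apply_moves:
  claw: [0.0854, 0.0854, 0.0854, 0.0854, 0.0854, 0.0854, 0.0854, 0.0854, 0.0854, 0.05, 0.05, 0.05, 0.05, 0.05, 0.05, 0.05]
  xyz:
    - [0.001, 0.0115, 0]
    - [0, 0, 0.035]
    - [0, 0, 0.035]
    - [0, 0, 0.035]
    - [0, 0, 0.035]
    - [0, 0, 0.035]
    - [0, 0, 0.03]
    - [0, 0, 0.015]
    - [0, 0, 0.005]
    - [0, 0, 0]
    - [0, 0, 0]
    - [0, 0, 0]
    - [0, 0, 0]
    - [0, 0, 0]
    - [0, 0, 0]
    - [0, 0, 0]
  twist:
    - [-0.009, 0.012, -0.01]
    - [0, 0, 0]
    - [0, 0, 0]
    - [0, 0, 0]
    - [0, 0, 0]
    - [0, 0, 0]
    - [0, 0, 0]
    - [0, 0, 0]
    - [0, 0, 0]
    - [0, 0, 0]
    - [0, 0, 0]
    - [0, 0, 0]
    - [0, 0, 0]
    - [0, 0, 0]
    - [0, 0, 0]
    - [0, 0, 0]
  force: 50

```text
clock: 14.55
position: [0.5477, -0.3675, 0.0066]
tool_rot: [3.139, 0.005, 3.048]
force: [-2.1, 1.1, 5.7]
grip_width: 0.0612
finger_force: 53.4
```

Call:
apply_moves:
  claw: [0.05, 0.05, 0.05, 0.05, 0.05, 0.05, 0.05, 0.05, 0.05, 0.05, 0.05, 0.05, 0.05, 0.05, 0.05, 0.05, 0.05, 0.05, 0.05, 0.05]
  xyz:
    - [0, 0, -0.02]
    - [0, 0, -0.035]
    - [0, 0, -0.04]
    - [0, 0, -0.04]
    - [0, 0, -0.045]
    - [0, 0, -0.043]
    - [0, 0, 0]
    - [0.0011, 0.0295, 0]
    - [0.0011, 0.0295, 0]
    - [0.0011, 0.0295, 0]
    - [0.0011, 0.0295, 0]
    - [0.0011, 0.0295, 0]
    - [0.0011, 0.0295, 0]
    - [0.0011, 0.0295, 0]
    - [0.0011, 0.0295, 0]
    - [0.0011, 0.0295, 0]
    - [0.0011, 0.0295, 0]
    - [0.0011, 0.0295, 0]
    - [0.0011, 0.0295, 0]
    - [0.0011, 0.0295, 0]
  twist:
    - [0, 0, 0]
    - [0, 0, 0]
    - [0, 0, 0]
    - [0, 0, 0]
    - [0, 0, 0]
    - [0, 0, 0]
    - [0, 0, 0]
    - [0, 0, 0]
    - [0, 0, 0]
    - [0, 0, 0]
    - [0, 0, 0]
    - [0, 0, 0]
    - [0, 0, 0]
    - [0, 0, 0]
    - [0, 0, 0]
    - [0, 0, 0]
    - [0, 0, 0]
    - [0, 0, 0]
    - [0, 0, 0]
    - [0, 0, 0]

```text
clock: 16.55
position: [0.5675, 0.0165, 0.2294]
tool_rot: [3.139, 0.004, 3.048]
force: [0.2, 0.1, -2.7]
grip_width: 0.0614
finger_force: 55.6
```

Call:
apply_moves:
  claw: [0.05, 0.05, 0.05, 0.05, 0.05, 0.05, 0.05, 0.05, 0.05, 0.05]
  xyz:
    - [0, 0, 0]
    - [0, 0, 0]
    - [0, 0, 0]
    - [0, 0, 0]
    - [0, 0, 0]
    - [0, 0, 0]
    - [0, 0, 0]
    - [0, 0, 0]
    - [0, 0, 0]
    - [0, 0, 0]
  twist:
    - [0, -0.087, 0]
    - [0, -0.087, 0]
    - [0, -0.087, 0]
    - [0, -0.087, 0]
    - [0, -0.087, 0]
    - [0, -0.088, 0]
    - [0, 0, 0]
    - [0, 0, 0]
    - [0, 0, 0]
    - [0, 0, 0]

```text
clock: 17.55
position: [0.5688, 0.014, 0.229]
tool_rot: [3.141, 0.515, 3.045]
force: [0.2, -0.0, -1.9]
grip_width: 0.0615
finger_force: 55.7
```

Run:
```python
from h import *
print(np.round(bot.observe()["qpos"],2));relarb(.15)
f=bot.grab_frame("wrist");cv2.imwrite("pics/w6.png",f["img"][:,:,::-1])
T=R.from_euler('xyz',bot.observe()["tool_rot"]);p=bot.observe()["position"]
print(wproj([p+T.apply([0,0,s]) for s in(-.015,.0066)],f).round(1))
```

```text
[ 0.04  0.26 -0.3   2.17  0.82  0.32  0.51]
t 17.55 pos [0.5688 0.014  0.229 ] rot [3.141 0.515 3.045] w 0.0615
shift [0.0017 0.0021 0.0037] twist [ 0.0041 -0.0087  0.0055]
[[326.4 335.9]
 [326.5 310.2]]
```

View pics/w6.png

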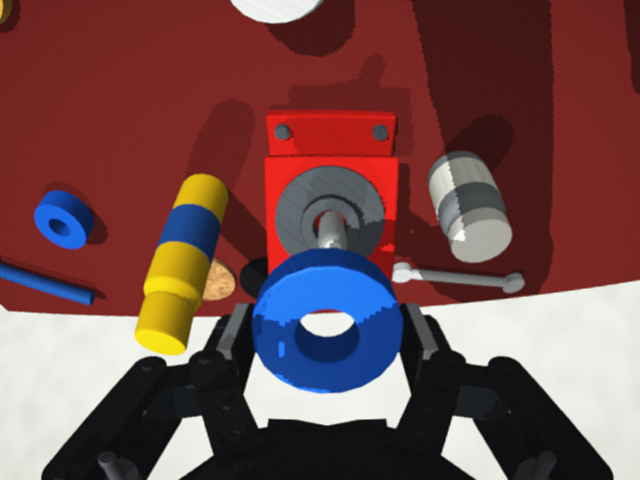

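The roller is held square and its bore is centred at about (328,335).

Call:
apply_moves:
  claw: [0.05, 0.05, 0.05, 0.05, 0.05, 0.05, 0.05, 0.05, 0.05, 0.05]
  xyz:
    - [0.0015, 0.002, 0.006]
    - [0, 0, 0.012]
    - [0, 0, 0.012]
    - [0, 0, 0.012]
    - [0, 0, 0.012]
    - [0, 0, 0.008]
    - [0, 0, 0.005]
    - [0, 0, 0]
    - [0, 0, 0]
    - [0, 0, 0]
  twist:
    - [0.004, -0.008, 0.005]
    - [0, 0, 0]
    - [0, 0, 0]
    - [0, 0, 0]
    - [0, 0, 0]
    - [0, 0, 0]
    - [0, 0, 0]
    - [0, 0, 0]
    - [0, 0, 0]
    - [0, 0, 0]

```text
clock: 18.6
position: [0.6006, 0.0129, 0.1703]
tool_rot: [-3.141, 0.524, 3.04]
force: [-0.6, -0.2, -2.3]
grip_width: 0.0612
finger_force: 55.6
```

Run:
```python
from h import *
print(np.round(bot.observe()["qpos"],2));relarb(.0335)
```

```text
[-0.13  0.4  -0.1   2.17  1.22  0.2   0.1 ]
t 18.6 pos [0.6006 0.0129 0.1703] rot [-3.141  0.524  3.04 ] w 0.0612
shift [-0.0002 -0.0001  0.0536] twist [0.0003 0.0002 0.001 ]
```

Call:
apply_moves:
  claw: [0.05, 0.05, 0.05, 0.05, 0.05, 0.05, 0.05, 0.05, 0.05, 0.05]
  xyz:
    - [0, 0, 0.006]
    - [0, 0, 0.007]
    - [0, 0, 0.007]
    - [0, 0, 0.007]
    - [0, 0, 0.007]
    - [0, 0, 0.007]
    - [0, 0, 0.007]
    - [0, 0, 0.003]
    - [0, 0, 0]
    - [0, 0, 0]
  twist:
    - [0, 0, 0]
    - [0, 0, 0]
    - [0, 0, 0]
    - [0, 0, 0]
    - [0, 0, 0]
    - [0, 0, 0]
    - [0, 0, 0]
    - [0, 0, 0]
    - [0, 0, 0]
    - [0, 0, 0]

```text
clock: 19.6
position: [0.6258, 0.0104, 0.1261]
tool_rot: [-3.141, 0.524, 3.04]
force: [-0.4, -0.2, -1.6]
grip_width: 0.0611
finger_force: 55.7
```

Run:
```python
from h import *
relarb(.0335)
```

```text
t 19.6 pos [0.6258 0.0104 0.1261] rot [-3.141  0.524  3.04 ] w 0.0611
shift [-0.0003 -0.0002  0.0026] twist [0.0004 0.0001 0.0011]
```

Call:
apply_moves:
  claw: [0.05, 0.05, 0.05, 0.05, 0.075, 0.078, 0.078, 0.078, 0.078, 0.078, 0.078, 0.078, 0.078]
  xyz:
    - [0, 0, 0.0015]
    - [0, 0, 0.001]
    - [0, 0, 0.001]
    - [0, 0, 0]
    - [0, 0, 0]
    - [0, 0, 0]
    - [0, 0, 0]
    - [0, 0, 0]
    - [0, 0, -0.02]
    - [0, 0, -0.03]
    - [0, 0, -0.03]
    - [0, 0, -0.03]
    - [0, 0, -0.01]
  twist:
    - [0, 0, 0]
    - [0, 0, 0]
    - [0, 0, 0]
    - [0, 0, 0]
    - [0, 0, 0]
    - [0, 0, 0]
    - [0, 0, 0]
    - [0, 0, 0]
    - [0, 0, 0]
    - [0, 0, 0]
    - [0, 0, 0]
    - [0, 0, 0]
    - [0, 0, 0]

```text
clock: 20.9
position: [0.57, 0.0164, 0.2252]
tool_rot: [-3.141, 0.526, 3.04]
force: [0.7, -0.9, -0.4]
grip_width: 0.0785
finger_force: 0.0
```

Run:
```python
from h import *
f=bot.grab_frame("side");g=bot.grab_frame("wrist")
cv2.imwrite("pics/s7.png",np.hstack([cv2.resize(f["img"][180:280,300:400],(400,400),interpolation=cv2.INTER_CUBIC),cv2.resize(g["img"][120:440,160:480],(400,400))])[:,:,::-1])
o=bot.observe();print(o["position"],o["tool_rot"])
```

```text
[0.57062088 0.01584258 0.22433777] [-3.14094176  0.52638045  3.03944353]
```

View pics/s7.png

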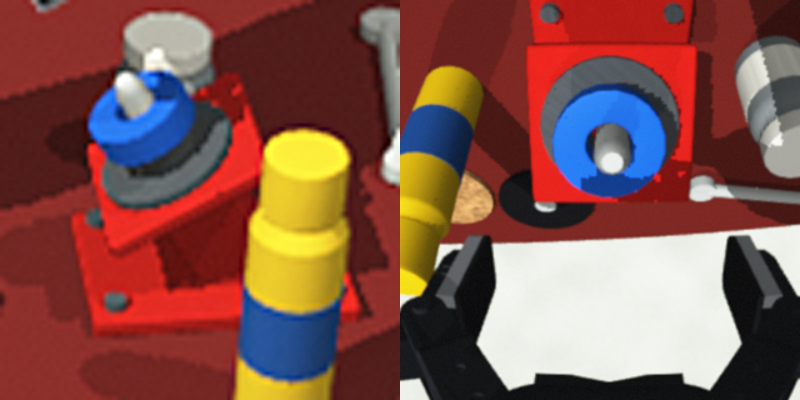

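The flange and roller look seated flat. That was my tenth picture, so I'll go by numbers for the collar.

Call:
apply_moves:
  claw: [0.0854, 0.0854, 0.0854, 0.0854, 0.0854, 0.0854, 0.0854, 0.0854, 0.0854, 0.0854, 0.0854, 0.0854, 0.0854, 0.0854, 0.0854, 0.0854, 0.0854, 0.0854, 0.0854, 0.0854]
  xyz:
    - [0, 0, -0.03]
    - [0, 0, 0]
    - [0, 0, 0]
    - [0, 0, 0]
    - [0, 0, 0]
    - [0, 0, 0]
    - [0, 0, 0]
    - [0.0112, -0.0278, 0]
    - [0.0112, -0.0278, 0]
    - [0.0112, -0.0278, 0]
    - [0.0112, -0.0278, 0]
    - [0.0112, -0.0278, 0]
    - [0.0112, -0.0278, 0]
    - [0.0112, -0.0278, 0]
    - [0.0112, -0.0278, 0]
    - [0.0112, -0.0278, 0]
    - [0.0112, -0.0278, 0]
    - [0.0112, -0.0278, 0]
    - [0.0112, -0.0278, 0]
    - [0, 0, 0]
  twist:
    - [0, 0, 0]
    - [0, 0.0877, 0]
    - [0, 0.0877, 0]
    - [0, 0.0877, 0]
    - [0, 0.0877, 0]
    - [0, 0.0877, 0]
    - [0, 0.0877, 0]
    - [0, 0, 0]
    - [0, 0, 0]
    - [0, 0, 0]
    - [0, 0, 0]
    - [0, 0, 0]
    - [0, 0, 0]
    - [0, 0, 0]
    - [0, 0, 0]
    - [0, 0, 0]
    - [0, 0, 0]
    - [0, 0, 0]
    - [0, 0, 0]
    - [0, 0, 0]

```text
clock: 23.0
position: [0.3855, -0.3046, 0.2478]
tool_rot: [-3.138, 0.0, 3.033]
force: [0.1, 0.2, 0.6]
grip_width: 0.0851
finger_force: 0.0
```

Call:
apply_moves:
  claw: [0.0854, 0.0854, 0.0854, 0.0854, 0.0854]
  xyz:
    - [0, 0, 0.04]
    - [0, 0, 0.04]
    - [0, 0, 0]
    - [0, 0, 0]
    - [0, 0, 0]
  twist:
    - [0, 0, 0]
    - [0, 0, 0]
    - [0, 0, 0]
    - [0, 0, 0]
    - [0, 0, 0]

```text
clock: 23.5
position: [0.3889, -0.3013, 0.1704]
tool_rot: [-3.138, 0.004, 3.039]
force: [1.1, -0.0, -0.4]
grip_width: 0.0857
finger_force: 0.0
```

Run:
```python
from h import *
print(np.round(bot.observe()["qpos"],2))
f=bot.grab_frame("wrist")
for e in ring(f,(18,90,60),(32,255,255),500):print(np.round(e[0]),np.round(e[1]),wray(f,*e[0],.012))
print([(np.round(d["position"],4),d["score"]) for d in bot.find_in("wrist","collar")])
rel([.387,-.301,.003],R.from_euler('xyz',[np.pi,0,np.pi-.1]))
```

```text
[ 0.85  0.42 -0.4   1.99  0.23  0.77  1.78]
[332. 217.] [66. 67.] [ 0.38603228 -0.29682578  0.012     ]
[]
t 23.6 pos [ 0.3888 -0.3015  0.1705] rot [-3.138  0.005  3.039] w 0.0855
shift [0.0026 0.0009 0.1675] twist [-0.0035  0.0048 -0.0028]
```

Call:
apply_moves:
  claw: [0.0854, 0.0854, 0.0854, 0.0854, 0.0854, 0.0854, 0.0854, 0.0854, 0.04, 0.04, 0.04, 0.04, 0.04, 0.04, 0.04]
  xyz:
    - [0.004, 0.005, 0.03]
    - [0, 0, 0.035]
    - [0, 0, 0.035]
    - [0, 0, 0.035]
    - [0, 0, 0.025]
    - [0, 0, 0.008]
    - [0, 0, 0.0015]
    - [0, 0, 0]
    - [0, 0, 0]
    - [0, 0, 0]
    - [0, 0, 0]
    - [0, 0, 0]
    - [0, 0, 0]
    - [0, 0, 0]
    - [0, 0, 0]
  twist:
    - [-0.003, 0.005, -0.003]
    - [0, 0, 0]
    - [0, 0, 0]
    - [0, 0, 0]
    - [0, 0, 0]
    - [0, 0, 0]
    - [0, 0, 0]
    - [0, 0, 0]
    - [0, 0, 0]
    - [0, 0, 0]
    - [0, 0, 0]
    - [0, 0, 0]
    - [0, 0, 0]
    - [0, 0, 0]
    - [0, 0, 0]
  force: 50

```text
clock: 25.1
position: [0.3849, -0.296, 0.0009]
tool_rot: [-3.141, -0.001, 3.042]
force: [-4.4, 1.5, 25.7]
grip_width: 0.0545
finger_force: 47.3
```

Call:
apply_moves:
  claw: [0.04, 0.04, 0.04, 0.04, 0.04, 0.04, 0.04, 0.04, 0.04, 0.04, 0.04, 0.04, 0.04, 0.04, 0.04, 0.04, 0.04, 0.04, 0.04, 0.04]
  xyz:
    - [0, 0, -0.01]
    - [0, 0, -0.025]
    - [0, 0, -0.035]
    - [0, 0, -0.04]
    - [0, 0, -0.04]
    - [0, 0, -0.04]
    - [0, 0, -0.038]
    - [0, 0, 0]
    - [-0.0127, 0.0274, 0]
    - [-0.0127, 0.0274, 0]
    - [-0.0127, 0.0274, 0]
    - [-0.0127, 0.0274, 0]
    - [-0.0127, 0.0274, 0]
    - [-0.0127, 0.0274, 0]
    - [-0.0127, 0.0274, 0]
    - [-0.0127, 0.0274, 0]
    - [-0.0127, 0.0274, 0]
    - [-0.0127, 0.0274, 0]
    - [-0.0127, 0.0274, 0]
    - [-0.0127, 0.0274, 0]
  twist:
    - [0, 0, 0]
    - [0, 0, 0]
    - [0, 0, 0]
    - [0, 0, 0]
    - [0, 0, 0]
    - [0, 0, 0]
    - [0, 0, 0]
    - [0, 0, 0]
    - [0, 0, 0]
    - [0, 0, 0]
    - [0, 0, 0]
    - [0, 0, 0]
    - [0, 0, 0]
    - [0, 0, 0]
    - [0, 0, 0]
    - [0, 0, 0]
    - [0, 0, 0]
    - [0, 0, 0]
    - [0, 0, 0]
    - [0, 0, 0]

```text
clock: 27.1
position: [0.5692, 0.0172, 0.2271]
tool_rot: [3.141, -0.003, 3.042]
force: [0.3, -0.5, -1.9]
grip_width: 0.054
finger_force: 53.3
```

Call:
apply_moves:
  claw: [0.04, 0.04, 0.04, 0.04, 0.04, 0.04, 0.04, 0.04, 0.04, 0.04]
  xyz:
    - [0, 0, 0]
    - [0, 0, 0]
    - [0, 0, 0]
    - [0, 0, 0]
    - [0, 0, 0]
    - [0, 0, 0]
    - [0, 0, 0]
    - [0, 0, 0]
    - [0, 0, 0]
    - [0, 0, 0]
  twist:
    - [0, -0.087, 0]
    - [0, -0.087, 0]
    - [0, -0.087, 0]
    - [0, -0.087, 0]
    - [0, -0.087, 0]
    - [0, -0.088, 0]
    - [0, 0, 0]
    - [0, 0, 0]
    - [0, 0, 0]
    - [0, 0, 0]

```text
clock: 28.1
position: [0.5702, 0.015, 0.2274]
tool_rot: [-3.14, 0.511, 3.04]
force: [1.1, -0.7, -1.5]
grip_width: 0.0543
finger_force: 53.4
```

Run:
```python
from h import *
print(np.round(bot.observe()["qpos"],2));relarb(.15)
f=bot.grab_frame("wrist");cv2.imwrite("pics/w8.png",f["img"][:,:,::-1])
hsv=cv2.cvtColor(f["img"],cv2.COLOR_RGB2HSV);m=cv2.inRange(hsv,(18,90,60),(32,255,255))
cs,h=cv2.findContours(m,cv2.RETR_CCOMP,cv2.CHAIN_APPROX_NONE)
for c,k in zip(cs,h[0]):
    if cv2.contourArea(c)>300: print(k[3],cv2.boundingRect(c),[np.round(x,1) for x in cv2.fitEllipse(c)])
T=R.from_euler('xyz',bot.observe()["tool_rot"]);p=bot.observe()["position"]
for s in(-.015,.001):
  t=np.linspace(0,2*np.pi,60)
  for rr in(.028,.013):
    print(s,rr,cv2.boundingRect(wproj([p+T.apply([rr*np.cos(a),rr*np.sin(a),s]) for a in t],f).astype(np.float32)))
```

```text
[ 0.01  0.26 -0.27  2.17  0.81  0.33  0.51]
t 28.1 pos [0.5702 0.015  0.2274] rot [-3.14   0.511  3.04 ] w 0.0543
shift [0.002  0.001  0.0018] twist [-0.0005 -0.0127  0.0012]
-1 (260, 265, 134, 124) [array([326.7, 327.2]), array([122.2, 132.2]), np.float64(90.7)]
8 (297, 310, 61, 38) [array([326.8, 328.2]), array([35.5, 57.7]), np.float64(89.9)]
-1 (134, 243, 76, 115) [array([170.9, 298.5]), array([ 61.8, 126.5]), np.float64(15.3)]
-1 (173, 175, 55, 51) [array([202.9, 197.6]), array([44.7, 54.2]), np.float64(112.6)]
-0.015 0.028 (257, 272, 139, 116)
-0.015 0.013 (294, 308, 65, 54)
0.001 0.028 (263, 257, 127, 110)
0.001 0.013 (297, 290, 59, 51)
```

Call:
apply_moves:
  claw: [0.04, 0.04, 0.04, 0.04, 0.04, 0.04, 0.04, 0.04, 0.04, 0.04]
  xyz:
    - [0.002, 0.001, 0.006]
    - [0, 0, 0.012]
    - [0, 0, 0.012]
    - [0, 0, 0.012]
    - [0, 0, 0.012]
    - [0, 0, 0.008]
    - [0, 0, 0.005]
    - [0, 0, 0]
    - [0, 0, 0]
    - [0, 0, 0]
  twist:
    - [0, -0.0125, 0.001]
    - [0, 0, 0]
    - [0, 0, 0]
    - [0, 0, 0]
    - [0, 0, 0]
    - [0, 0, 0]
    - [0, 0, 0]
    - [0, 0, 0]
    - [0, 0, 0]
    - [0, 0, 0]

```text
clock: 29.15
position: [0.6015, 0.013, 0.1687]
tool_rot: [-3.141, 0.525, 3.039]
force: [0.1, -0.0, -2.1]
grip_width: 0.0541
finger_force: 53.4
```

Run:
```python
from h import *
print(np.round(bot.observe()["qpos"],2));relarb(.049)
```

```text
[-0.15  0.41 -0.07  2.17  1.22  0.19  0.09]
t 29.15 pos [0.6015 0.013  0.1687] rot [-3.141  0.525  3.039] w 0.0541
shift [-0.0001 -0.0002  0.0362] twist [-0.0003  0.001   0.0007]
```

Call:
apply_moves:
  claw: [0.04, 0.04, 0.04, 0.04, 0.04, 0.04, 0.04, 0.04, 0.04]
  xyz:
    - [0, 0, 0.005]
    - [0, 0, 0.006]
    - [0, 0, 0.006]
    - [0, 0, 0.006]
    - [0, 0, 0.005]
    - [0, 0, 0.003]
    - [0, 0, 0.001]
    - [0, 0, 0]
    - [0, 0, 0]
  twist:
    - [0, 0, 0]
    - [0, 0, 0]
    - [0, 0, 0]
    - [0, 0, 0]
    - [0, 0, 0]
    - [0, 0, 0]
    - [0, 0, 0]
    - [0, 0, 0]
    - [0, 0, 0]

```text
clock: 30.05
position: [0.6173, 0.0115, 0.141]
tool_rot: [-3.141, 0.525, 3.04]
force: [0.6, 0.0, -1.5]
grip_width: 0.0538
finger_force: 53.4
```

Run:
```python
from h import *
relarb(.049)
```

```text
t 30.05 pos [0.6173 0.0115 0.141 ] rot [-3.141  0.525  3.04 ] w 0.0538
shift [-0.0003 -0.0004  0.0042] twist [-0.0002  0.0009  0.0011]
```

Call:
apply_moves:
  claw: [0.04, 0.04, 0.04, 0.04, 0.04]
  xyz:
    - [0, 0, 0.0015]
    - [0, 0, 0.0015]
    - [0, 0, 0.001]
    - [0, 0, 0.0005]
    - [0, 0, 0]
  twist:
    - [0, 0, 0]
    - [0, 0, 0]
    - [0, 0, 0]
    - [0, 0, 0]
    - [0, 0, 0]

```text
clock: 30.55
position: [0.6194, 0.0113, 0.1372]
tool_rot: [-3.141, 0.525, 3.04]
force: [-9.9, -0.5, 10.7]
grip_width: 0.0545
finger_force: 54.9
```

The collar has bottomed at about 15 N. I'll release it and back off along the post.

Call:
apply_moves:
  claw: [0.065, 0.072, 0.072, 0.072, 0.072, 0.072, 0.072, 0.072, 0.072, 0.072, 0.072, 0.072]
  xyz:
    - [0, 0, 0]
    - [0, 0, 0]
    - [0, 0, 0]
    - [0, 0, 0]
    - [0, 0, 0]
    - [0, 0, -0.02]
    - [0, 0, -0.03]
    - [0, 0, -0.03]
    - [0, 0, -0.03]
    - [0, 0, -0.01]
    - [0, 0, 0]
    - [0, 0, 0]
  twist:
    - [0, 0, 0]
    - [0, 0, 0]
    - [0, 0, 0]
    - [0, 0, 0]
    - [0, 0, 0]
    - [0, 0, 0]
    - [0, 0, 0]
    - [0, 0, 0]
    - [0, 0, 0]
    - [0, 0, 0]
    - [0, 0, 0]
    - [0, 0, 0]

```text
clock: 31.75
position: [0.5608, 0.017, 0.2392]
tool_rot: [-3.141, 0.525, 3.039]
force: [0.2, -1.1, -0.3]
grip_width: 0.0722
finger_force: 0.0
```

Run:
```python
from h import *
g=bot.grab_frame("wrist");cv2.imwrite("pics/w9.png",g["img"][:,:,::-1])
f=bot.grab_frame("side")
circ=lambda z,r,dx=0:tr(Q,arb(np.c_[r*np.cos(np.linspace(0,6.28,90))+dx,r*np.sin(np.linspace(0,6.28,90)),np.full(90,z)]))
def sil(parts,im,pr):
    m=np.zeros((480,640),np.uint8)
    for z0,z1,r in parts:
        cv2.fillConvexPoly(m,cv2.convexHull(np.vstack([pr(circ(z,r,-.003),im) for z in(z0,z1)]).round().astype(np.int32)),255)
    return m
col={"collar":((18,90,60),(32,255,255),(.048,.064,.028)),"roller":((105,120,60),(125,255,255),(.026,.048,.032))}
for nm,im,pr in(("wrist",g,wproj),("side",f,proj)):
  for k,(lo,hi,p) in col.items():
    m=cv2.inRange(cv2.cvtColor(im["img"],cv2.COLOR_RGB2HSV),lo,hi);e=sil([p],im,pr)
    roi=cv2.dilate(e,np.ones((25,25)))
    m&=roi
    n,_,st,ce=cv2.connectedComponentsWithStats(m);i=1+np.argmax(st[1:,4])
    print(nm,k,"seen",st[i],ce[i].round(1),"model",cv2.boundingRect(e))
for n in("green_can","yellow_can","jar","tin","collar"):
    print(n,[(np.round(d["position"],3).tolist(),round(d["score"],2)) for d in bot.find_in("side",n)][:1])
```

```text
wrist collar seen [ 289  197   78   77 3826] [327.6 235. ] model (287, 195, 81, 82)
wrist roller seen [ 285  185   86   59 1047] [326.3 202.5] model (283, 184, 88, 89)
side collar seen [320 194  23  19 281] [331.3 203.4] model (321, 194, 24, 22)
side roller seen [322 199  27  23 238] [337.5 213. ] model (323, 197, 28, 26)
green_can [([0.389, 0.282, 0.091], 0.6)]
yellow_can [([0.668, -0.158, 0.106], 0.94)]
jar [([0.678, 0.131, 0.098], 0.65)]
tin [([0.452, -0.032, 0.044], 0.73)]
collar [([0.611, -0.002, 0.145], 0.58)]
```

```bash
python3 -c "
from workcell import bot
print(bot.job_done())"
```

```text
the job is handed in; nothing more can be done
None
```

I put the flange, roller and collar on the post in that order, released them and handed the job in at about 32 s. The final camera check matched a fully seated stack to within 1–2 pixels wherever its outline could be seen. The cans, jar and tin were found where they started to within about 1 cm. The hand-in gave no verdict back.

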